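# Prove the test kiln's trip, then free the sagging gate bolt and hold the guard gate ajar

## Robot

A 7-joint arm with a two-finger parallel gripper is mounted at the origin on a cart in front of the work surface, level with it; the furniture and walls round the work are solid. World frame = base frame: x ahead of the robot, y to its left, z up, the work surface at z = 0. Lengths are in m, angles in rad, forces in N, time in s.
With the tool pointing down it reaches from about 0.425 to 0.95 m from the base axis. Payload 4.7 kg.
Tool frame: the origin (TCP) lies at the very end of the fingers, on their centre line; the grasp point (between the pads) lies 19 mm behind it; z points along the fingers, y is the direction in which the jaws open and shut (so a half turn about z gives the same grasp; the last joint's range is limited). The gripper opens to 87 mm and grips with 3 to 60 N. Pads are 19 mm wide; open, the fingers measure 117 mm over their backs; the gripper's body (75 mm by 190 mm) begins 51 mm behind the grasp point.
Start: joints at [1.072, 0.469, -0.049, 1.532, 0.024, 1.141, -0.082], TCP at [0.306, -0.602, 0.223] pointing down, gripper open.
Joint ranges: [-2.59, 2.59], [-0.33, 1.99], [-1.39, 1.29], [0.1, 2.45], [-1.04, 4.18], [0.21, 1.99], [-2.66, 2.66]. Speed limits (rad/s): [2.57, 2.57, 3.14, 3.14, 3.14, 3.14, 3.14].

## Interface

Orientations are given as a 3x3 rotation matrix whose columns are the frame's x, y, z axes.
In Python, from workcell import read_state, snapshot, close_job gives the robot as it stands.
- The arm moves only by the shell command python3 -m handwheel 'ROWS' [FORCE]. ROWS is JSON, a list of rows, each an object with "travel": the shift along the tool's x, y, z in cm, a list of three; "spin": the turn about the tool's z in degrees; "grip": the finger opening in cm, from 0 to 8.7. A call has exactly 8 rows; each row shifts and turns the commanded pose from where the row before left it, along the tool's axes as they then stand; what a row does not reach is not made up. A row lasts 1/12 s, in which the tool goes at most 41.7 mm and 7.16 degrees, less where a joint would pass 70% of its speed; a pose out of reach is approached as far as the arm can. A call is refused whole if a number of a shift passes 4.17 or a number of a turn 7.16, either way. A call with a gripper value outside its range is refused whole. The fingers move at their own pace and stop on an object; FORCE is the grip in N (left out, the last holds). Time passes only in rows, so rows that do not move let the fingers close, or fill a call up. It gives the time, the measured TCP pose, the force and the opening at its end, in the units of the state.
- read_state(): the state, without advancing time (a new reading comes with each control period).
- snapshot(name): name is "scene" or "top" or "wrist"; returns a dict with "frame" (384x512x3 uint8, red, green, blue), "fx", "fy", "cx", "cy" (pixels), "R" (3x3) and "t" (3): a world point X has camera coordinates R X + t. Camera axes: x right, y down, z forward; pixel columns grow to the right and rows downward; lengths in m; the calibration is good to about 2 mm. A picture is of the moment at which its call begins. There is no depth.
- close_job(): hands the job in, once; it reports no verdict.
The state is a dict: "time": time; "joint_positions": joint angles; "qvel": joint speeds; "effort": joint torques, N m; "tool_pos": TCP position; "orientation": TCP orientation; "wrist_force": force on the tool from outside, world axes, zero at the start; "wrist_torque": the same for the moment, N m; "gripper_width": opening from 0.0 (shut) to 1.0 (fully open).
Only numpy, scipy, OpenCV 4.12 (cv2) and the standard library are available. Lean on these libraries where they do the work, as an engineer would, in place of code of your own. Each camera call takes 0.05 s, during which the arm holds its last target. There are 200 camera calls.

## Task

Before anyone opens the guard of the small test kiln its safety trip has to be proved: press the test button on the trip box so that its lever drops, then lift the lever back up until it stays up by itself. Then free the guard gate: its barrel bolt has sagged behind the bent-up lip of its keeper, so raise the bolt by its knob, keep it raised while you draw it clear of the keeper, and pull the gate open towards the robot about a hand's width. The gate springs shut by itself, so finish still holding it ajar and still, without shifting the loose bowl, tiles and jar around it.

Things in the scene. Friction and masses are not known exactly. Their poses are not given: they have to be found in the camera images.
- trip_box: Grey plastic trip box, 100 (x) x 130 (y) x 130 mm high, fixed to the table; origin at the centre of its underside, its -x side is the front. On its top, towards the front: a black block with the round test button at its own y = +40 mm, and the trip lever between two small ears at y = -40 mm.
- button_top (a point): Centre of the top face of the test button: a round grey cap of 24 mm diameter, 159 mm above the table, which stands 7 mm above its black block and is pressed straight down, 6 mm at most, against a spring (about 1 N at first, 3 N at full travel). Pressed about 4 mm or more it tips the trip lever over.
- test_button (a joint): Travel of the test button, 0 (out) to 0.006 m (pressed in).
- lever_knob (a point): Centre of the lever's black grip: a cylinder of 20 mm diameter, 24 mm long, lying along the box's y axis at the end of a 10 mm thick arm, 55 mm from the pivot. 193 mm above the table when up; dropped, 149 mm above the table and 17 mm out in front of the box. Grip it across its flat ends (fingers closing along the box's y); it can turn between the fingers.
- lever_pivot (a point): The trip lever's pivot: its axis is the box's y axis, 139 mm above the table.
- trip_lever (a joint): Trip lever, rad: 0 = up (leaning 0.17 rad back from upright, away from the robot, where its own weight keeps it), 0.17 = exactly upright, 1.57 = dropped forward, towards the robot, almost level. Its own weight makes it fall to whichever side it leans; a fall takes about 1 s.
- guard: The fixed guard on the table: two grey posts 162 mm high, side rails and a small square kiln behind (126 mm high). Origin on the table in the gate's plane; its -x side is the front, to which the gate opens. Hinge post at its y = +149 mm, keeper post at y = -122 mm.
- bolt_knob (a point): Grip centre of the bolt's knob: an upright steel cylinder of 16 mm diameter, 38 mm high, under a 22 mm cap 7 mm thick (its top 25 mm above this point); 188 mm above the table while the bolt has sagged; the gate's top edge is 155 mm above the table. The knob stands 24 mm in front of the gate's plane and is carried along with bolt and gate; it is fixed to the bolt.
- bolt_head (a point): Centre of the bolt's thick round head: 26 mm diameter, 14 mm long, at the bolt's end in the keeper; 135 mm above the table while the bolt has sagged, so that its underside is 7.5 mm below the top of the lip. The 10 mm rod behind it lies just over the lip. The bolt weighs about 0.2 kg.
- bolt (a joint): How far the bolt is drawn along the gate, towards the hinge (the guard's +y while the gate is shut): 0 = fully in the keeper, 0.045 m = fully drawn. Not raised it stops after 3 mm against the lip. From 0.027 m the head is out of the keeper and the gate can open.
- bolt_lift (a joint): How far the bolt is raised in its over-tall staples: 0 = sagged, 0.016 m at most; above 0.008 m the head clears the lip. It falls back by its own weight. It need not stay raised once the head is past the lip (drawn more than 0.023 m).
- gate (a joint): Gate angle, rad: 0 = shut, grows as it swings towards the robot (clockwise from above), 1.2 at most. A spring pulls it shut with 0.18 N m when shut, 0.28 N m at 0.4 rad.
- gate_hinge (a point): Point of the gate's upright hinge axis, 155 mm above the table (at y = +135 mm of the guard). The knob is 155 mm along the gate from it when the bolt is in, 110 mm when it is fully drawn.
- gate_stile_top (a point): Top of the gate's free stile, 216 mm along the gate from the hinge, 155 mm above the table; the stile is 16 mm thick.
- test_bowl: Small loose teal bowl, a bystander.
- glaze_tile_1: Loose glaze test tile lying flat, a bystander.
- glaze_tile_3: Another loose glaze test tile lying flat, a bystander.
- jar_oxide: Small loose jar, a bystander.
- keeper_lip (a point): Middle of the top edge of the keeper's bent-up lip, 129.5 mm above the table, 6 mm thick along y, at the guard's y = -111 mm. The keeper is an open-topped steel U on the keeper post: its two cheeks, inner faces 32 mm apart, stop the bolt's head from moving forward or back. Its end on the gate's side is at y = -104 mm.

How it is judged:
On the way, in this order (a step that is already met when the one before it is completed fails the run):
1. the test button is pressed in (value of joint test_button above 0.0015 m), for 0.05 s.
2. the trip lever has dropped (value of joint trip_lever above 1.2 rad), for 0.2 s.
3. the trip lever is back up and let go (value of joint trip_lever below 0.1 rad and contact force between trip_lever and the arm below 0.2 N and contact force between trip_lever and the fingers below 0.2 N), for 0.2 s.
4. the bolt is raised over the lip of the keeper (value of joint bolt_lift above 0.0065 m and value of joint bolt above 0.008 m), for 0.05 s.
5. the bolt is drawn clear of the keeper (value of joint bolt above 0.025 m), for 0.1 s.
6. the gate is pulled ajar (value of joint gate above 0.25 rad), for 0.2 s.
At the end, for the whole second after the job is handed in: The gate stands open by 0.22 to 0.7 rad (free stile about 50 to 140 mm from shut), still (under 0.08 rad/s) and held there by the fingers (more than 0.5 N on the gate or its bolt), the bolt is drawn more than 20 mm, and the trip lever is up (under 0.1 rad) (value of joint gate between 0.22 and 0.7 rad and velocity of joint gate between -0.08 and 0.08 rad/s and contact force between gate and the fingers above 0.5 N and value of joint bolt above 0.02 m and value of joint trip_lever below 0.1 rad); the arm keeps its last pose, push and grip.
It fails at once if a bystander is shifted by more than 25 mm (distance of any of test_bowl, glaze_tile_1, glaze_tile_3, jar_oxide from where it was at the start of the episode above 0.025 m).
It also fails if it takes over 72 s, if anything falls off the work surface, if the arm or the gripper's body presses on something with over 40 N, if the wrist force passes 120 N, or if a joint passes its speed limit or range.

## Working session

There is one attempt and no reset: what is moved stays moved. The work goes in short steps, Python scripts to look and compute and a shell command to move; the robot and the scene stay as the last step left them, time stands still between calls to the robot, and variables do not carry over. Pictures are saved under pics/ and viewed, about 8 in all and at most 12, crops included, and the job is handed in when it is done.

```bash
ls; mkdir -p pics
cat > h.py <<'E'
import numpy as np,cv2
from workcell import read_state,snapshot
def shot(n,f):
    s=snapshot(n); cv2.imwrite(f'pics/{f}.png',cv2.cvtColor(s['frame'],cv2.COLOR_RGB2BGR))
    np.savez(f'pics/{f}.npz',**{k:np.array(v) for k,v in s.items()}); return s
def ray(f,u,v,z):
    s=np.load(f'pics/{f}.npz'); d=np.array([(u-s['cx'])/s['fx'],(v-s['cy'])/s['fy'],1.])
    R=s['R'];c=-R.T@s['t'];d=R.T@d; return c+d*(z-c[2])/d[2]
def proj(f,X):
    s=np.load(f'pics/{f}.npz');p=s['R']@np.array(X)+s['t'];return s['fx']*p[0]/p[2]+s['cx'],s['fy']*p[1]/p[2]+s['cy']
E
python3 - <<'E'
from h import *
for n in('scene','top'):
    s=shot(n,n+'0');print(n,s['fx'],s['cx'],-np.array(s['R']).T@s['t'])
st=read_state();print(st['orientation'],st['tool_pos'],st['time'],st['wrist_force'])
a=cv2.imread('pics/top0.png');cv2.imwrite('pics/top0b.png',cv2.resize(a,(800,600)))
a=cv2.imread('pics/scene0.png');cv2.imwrite('pics/scene0b.png',cv2.resize(a,(800,600)))
E
```

```text
pics
scene 416.7107762308849 256.84258072391475 [-0.09390741  0.68866662  0.65508322]
top 438.6442649708841 247.16553200946538 [0.38012719 0.20394184 1.07444195]
[[ 8.91628984e-01  4.52765935e-01 -8.73333430e-04]
 [ 4.52766769e-01 -8.91627681e-01  1.52671940e-03]
 [-8.74417231e-05 -1.75668363e-03 -9.99998453e-01]] [ 0.30532743 -0.60139268  0.2216027 ] 0.1 [ 0.13717281 -0.59914291 -0.51825303]
```

View pics/top0b.png

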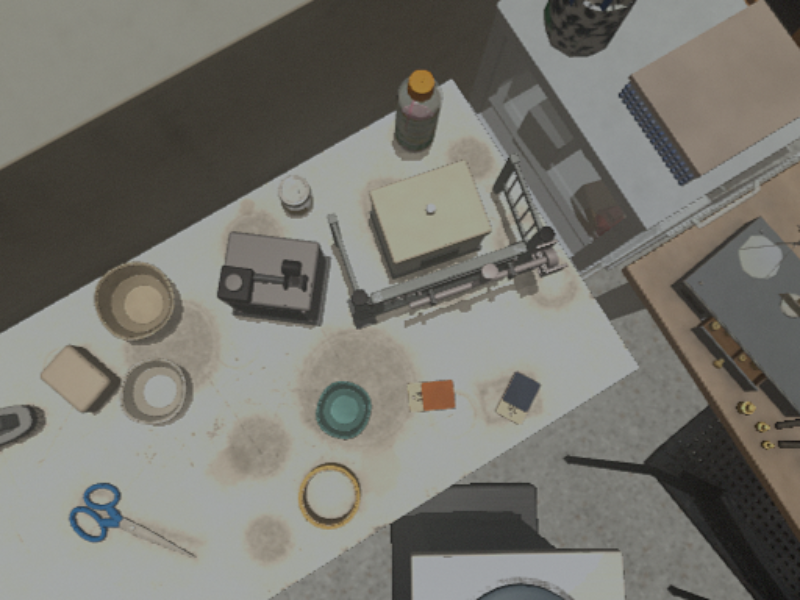

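View pics/scene0b.png

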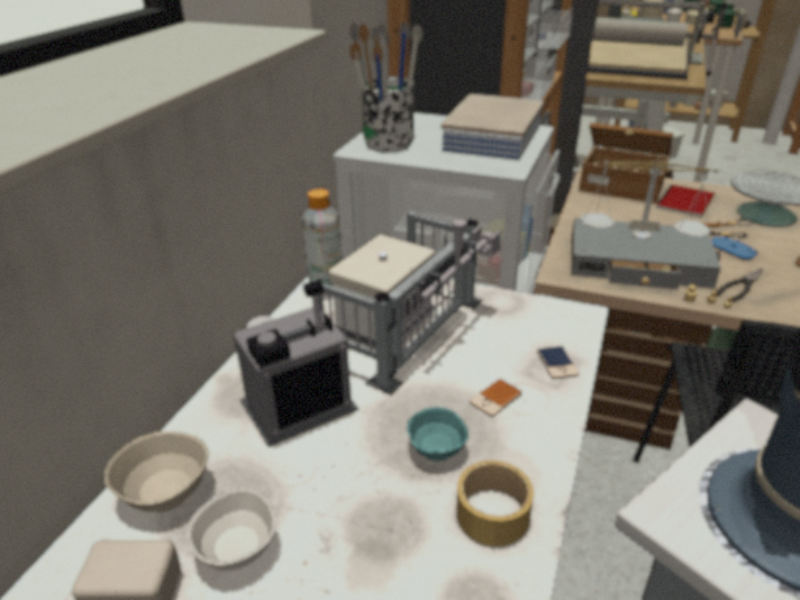

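The top view shows, in 800x600 pixels, the button near (234,283), the lever near (293,270), the bolt knob near (490,272), the hinge post near (365,303) and the keeper near (550,255). I'll enlarge both areas.

Run:
```python
from h import *
a=cv2.imread('pics/top0.png')
A=cv2.resize(a[140:215,130:220],(480,400),interpolation=cv2.INTER_CUBIC)
B=cv2.resize(a[140:215,215:365],(800,400),interpolation=cv2.INTER_CUBIC)
b=cv2.imread('pics/scene0.png')
A=cv2.resize(a[140:215,130:365],(799,255),interpolation=cv2.INTER_CUBIC)
C=cv2.resize(b[120:280,140:330],(410,345),interpolation=cv2.INTER_CUBIC)
o=np.zeros((600,800,3),np.uint8);o[:255,:799]=A;o[255:,:410]=C
cv2.imwrite('pics/m.png',cv2.convertScaleAbs(o,alpha=1.5,beta=15))
for n,u,v,z in [('btn',234,283,.159),('lev',293,268,.203),('knob',490,272,.213),('hingepost',362,298,.162),('keeper',545,238,.162),('bowl',343,408,.04),('t1',432,395,0),('t3',518,397,0),('jar',295,193,.05)]:
    print(n,ray('top0',u*.64,v*.64,z).round(3))
print(proj('top0',[0,0,0]),proj('top0',[.3,0,0]))
```

```text
btn [0.538 0.396 0.159]
lev [0.549 0.311 0.203]
knob [0.538 0.058 0.213]
hingepost [0.515 0.224 0.162]
keeper [ 0.594 -0.027  0.162]
bowl [0.368 0.257 0.04 ]
t1 [0.385 0.12  0.   ]
t3 [ 0.379 -0.013  0.   ]
jar [0.697 0.328 0.05 ]
(np.float64(333.266104619884), np.float64(420.9223146001963)) (np.float64(327.50493500648133), np.float64(287.6042274046972))
```

View pics/m.png

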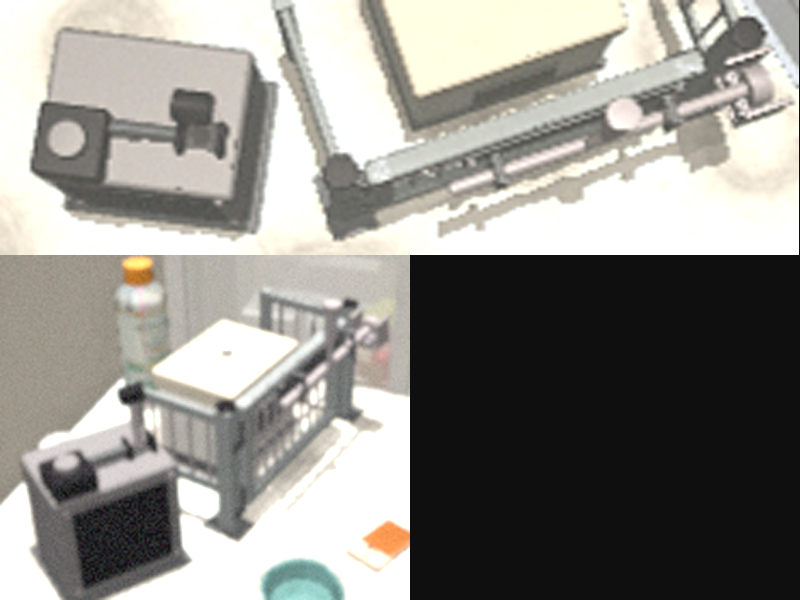

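The crop gives, in mosaic pixels, the button at (66,138), the upright grip at (192,107), the knob cap at (624,114), the post tops at (341,168) and (745,32), and the bolt head near (760,85).

Run:
```python
from h import *
f=lambda u,v,z:ray('top0',130+u/3.4,140+v/3.4,z)
for n,u,v,z in [('btn',66,138,.159),('grip',192,107,.193),('BL',62,28,.13),('BR',250,50,.13),('FR',237,198,.13),('cap',624,114,.213),('hp',341,168,.165),('kp',745,32,.165),('head',760,85,.135)]:
    print(n,f(u,v,z).round(4))
a=f(341,168,.165);b=f(745,32,.165);d=b-a;print(np.linalg.norm(d), np.degrees(np.arctan2(-d[0]*-1,-d[1])), )
y=-d/np.linalg.norm(d);y=y[:2];x=np.array([y[1],-y[0]]);print('gy',y,'gx',x)
O=a[:2]-.149*y;print('origin',O,'knob pred',O-.024*x-.020*y,'hinge',O+.135*y,'stile',O-.081*y,'lip',O-.111*y,'yaw',np.degrees(np.arctan2(x[1],x[0])))
for P in [f(66,138,.159),f(624,114,.213)]: print(np.array(proj('scene0',P))*1.5625)
p=f(62,28,.13)-f(250,50,.13);print('box w',np.linalg.norm(p),'yaw',np.degrees(np.arctan2(-p[0],p[1])))
st=read_state();print(st['gripper_width'])
```

```text
btn [0.5395 0.3972 0.159 ]
grip [0.5513 0.3148 0.193 ]
BL [0.6169 0.407  0.13  ]
BR [0.6005 0.2854 0.13  ]
FR [0.5041 0.2939 0.13  ]
cap [0.5395 0.0586 0.213 ]
hp [0.5171 0.2265 0.165 ]
kp [ 0.5995 -0.0276  0.165 ]
head [ 0.5716 -0.0431  0.135 ]
0.26715313355818215 17.956186594084453
gy [-0.30828964  0.95129254] gx [0.95129254 0.30828964]
origin [0.56306726 0.08479948] knob pred [0.54640203 0.05837467] hinge [0.52144816 0.21322397] stile [0.58803872 0.00774478] lip [ 0.59728741 -0.020794  ] yaw 17.956186594084453
[268.77008204 337.24567395]
[460.9275425  221.95260689]
box w 0.1227113542903055 yaw -7.646401556444559
1.000603130879536
```

```bash
python3 -m handwheel '[{"travel":[1.86,-1.87,-1.75],"spin":0,"grip":0},{"travel":[1.86,-1.87,-1.75],"spin":0,"grip":0},{"travel":[1.86,-1.87,-1.75],"spin":0,"grip":0},{"travel":[1.86,-1.87,-1.75],"spin":0,"grip":0},{"travel":[1.86,-1.87,-1.75],"spin":0,"grip":0},{"travel":[1.86,-1.87,-1.75],"spin":0,"grip":0},{"travel":[1.86,-1.87,-1.75],"spin":0,"grip":0},{"travel":[1.86,-1.87,-1.75],"spin":0,"grip":0}]' 20
python3 -m handwheel '[{"travel":[1.86,-1.87,0],"spin":0,"grip":0},{"travel":[1.86,-1.87,0],"spin":0,"grip":0},{"travel":[1.86,-1.87,0],"spin":0,"grip":0},{"travel":[1.86,-1.87,0],"spin":0,"grip":0},{"travel":[1.86,-1.87,0],"spin":0,"grip":0},{"travel":[1.86,-1.87,0],"spin":0,"grip":0},{"travel":[1.86,-1.87,0],"spin":0,"grip":0},{"travel":[1.86,-1.87,0],"spin":0,"grip":0}]'
python3 -m handwheel '[{"travel":[1.86,-1.87,0],"spin":0,"grip":0},{"travel":[1.86,-1.87,0],"spin":0,"grip":0},{"travel":[1.86,-1.87,0],"spin":0,"grip":0},{"travel":[1.86,-1.87,0],"spin":0,"grip":0},{"travel":[1.86,-1.87,0],"spin":0,"grip":0},{"travel":[1.86,-1.87,0],"spin":0,"grip":0},{"travel":[1.86,-1.87,0],"spin":0,"grip":0},{"travel":[1.86,-1.87,0],"spin":0,"grip":0}]'
python3 -c "
from h import *
s=read_state();print(np.round(s['joint_positions'],2),s['tool_pos'],s['orientation'])"
```

```text
time: 0.77
tool_pos: [0.3706, -0.3996, 0.363]
orientation: [[0.892, 0.453, -0.001], [0.453, -0.892, 0.0], [-0.0, -0.001, -1.0]]
wrist_force: [0.8, 0.1, 0.2]
gripper_width: 0.477
time: 1.43
tool_pos: [0.4354, -0.199, 0.3622]
orientation: [[0.892, 0.453, -0.001], [0.453, -0.892, 0.0], [-0.001, -0.0, -1.0]]
wrist_force: [0.5, -0.5, -0.9]
gripper_width: 0.009
time: 2.1
tool_pos: [0.5004, 0.0016, 0.3623]
orientation: [[0.892, 0.453, -0.001], [0.453, -0.892, -0.0], [-0.001, -0.0, -1.0]]
wrist_force: [-0.1, -0.3, 0.1]
gripper_width: 0.009
[ 0.37  0.11 -0.5   1.71  0.06  1.33 -1.24] [0.50036025 0.00157541 0.36225602] [[ 8.91734360e-01  4.52558841e-01 -5.71270695e-04]
 [ 4.52558773e-01 -8.91734542e-01 -2.50812644e-04]
 [-6.22929292e-04 -3.48753122e-05 -9.99999805e-01]]
```

```bash
python3 -m handwheel '[{"travel":[1.35,-2.1,0],"spin":0,"grip":0},{"travel":[1.35,-2.1,0],"spin":0,"grip":0},{"travel":[1.35,-2.1,0],"spin":0,"grip":0},{"travel":[1.35,-2.1,0],"spin":0,"grip":0},{"travel":[1.35,-2.1,0],"spin":0,"grip":0},{"travel":[1.35,-2.1,0],"spin":0,"grip":0},{"travel":[1.35,-2.1,0],"spin":0,"grip":0},{"travel":[1.35,-2.1,0],"spin":0,"grip":0}]'
python3 -m handwheel '[{"travel":[1.35,-2.1,0.8],"spin":0,"grip":0},{"travel":[1.35,-2.1,0.8],"spin":0,"grip":0},{"travel":[1.35,-2.1,0.8],"spin":0,"grip":0},{"travel":[1.35,-2.1,0.8],"spin":0,"grip":0},{"travel":[1.35,-2.1,0.8],"spin":0,"grip":0},{"travel":[1.35,-2.1,0.8],"spin":0,"grip":0},{"travel":[1.35,-2.1,0.8],"spin":0,"grip":0},{"travel":[1.35,-2.1,0.8],"spin":0,"grip":0}]'
for i in 1 2 3; do python3 -m handwheel '[{"travel":[0,0,0],"spin":-6.06,"grip":0},{"travel":[0,0,0],"spin":-6.06,"grip":0},{"travel":[0,0,0],"spin":-6.06,"grip":0},{"travel":[0,0,0],"spin":-6.06,"grip":0},{"travel":[0,0,0],"spin":-6.06,"grip":0},{"travel":[0,0,0],"spin":-6.06,"grip":0},{"travel":[0,0,0],"spin":-6.06,"grip":0},{"travel":[0,0,0],"spin":-6.06,"grip":0}]'; done
python3 - <<'E'
from h import *
s=read_state();print(np.round(s['joint_positions'],2))
p=np.array(s['tool_pos']);R=np.array(s['orientation'])
print(p,R,100*R.T@(np.array([.5395,.3972,.166])-p))
a=shot('wrist','w1');b=shot('top','t1')
o=np.hstack([cv2.imread('pics/w1.png')[:, :400],cv2.imread('pics/t1.png')[80:464,60:460]])
cv2.imwrite('pics/v1.png',cv2.convertScaleAbs(o,alpha=1.4,beta=10))
print(proj('w1',[.5395,.3972,.159]),proj('w1',[.5513,.3148,.193]))
E
```

```text
time: 2.77
tool_pos: [0.5205, 0.2, 0.3621]
orientation: [[0.892, 0.453, -0.001], [0.453, -0.892, -0.001], [-0.001, 0.0, -1.0]]
wrist_force: [1.0, 0.1, 0.0]
gripper_width: 0.004
time: 3.43
tool_pos: [0.5409, 0.3987, 0.2974]
orientation: [[0.892, 0.453, -0.001], [0.453, -0.892, -0.001], [-0.001, 0.001, -1.0]]
wrist_force: [0.0, -0.1, -0.1]
gripper_width: 0.004
time: 4.1
tool_pos: [0.5409, 0.3974, 0.2979]
orientation: [[0.247, 0.969, -0.001], [0.969, -0.247, -0.001], [-0.001, -0.001, -1.0]]
wrist_force: [1.0, 0.0, -0.0]
gripper_width: 0.008
time: 4.77
tool_pos: [0.5409, 0.3974, 0.2979]
orientation: [[-0.562, 0.827, -0.001], [0.827, 0.562, -0.001], [-0.0, -0.001, -1.0]]
wrist_force: [0.5, 0.2, -0.3]
gripper_width: 0.007
time: 5.43
tool_pos: [0.541, 0.3974, 0.2979]
orientation: [[-0.992, 0.128, -0.001], [0.128, 0.992, -0.001], [0.0, -0.001, -1.0]]
wrist_force: [0.8, 0.1, -0.4]
gripper_width: 0.003
[-0.    0.69 -1.2   1.4   0.64  1.48  0.26]
[0.54101771 0.39737424 0.29789429] [[-9.91762566e-01  1.28088473e-01 -5.96100525e-04]
 [ 1.28088987e-01  9.91762248e-01 -9.24595707e-04]
 [ 4.72759945e-04 -9.93333324e-04 -9.99999395e-01]] [ 0.14205324 -0.02361891 13.18952713]Traceback (most recent call last):
  File "<stdin>", line 6, in <module>
    return _nx.concatenate(arrs, 1, dtype=dtype, casting=casting)
           ~~~~~~~~~~~~~~~^^^^^^^^^^^^^^^^^^^^^^^^^^^^^^^^^^^^^^^
ValueError: all the input array dimensions except for the concatenation axis must match exactly, but along dimension 0, the array at index 0 has size 384 and the array at index 1 has size 304
```

Run:
```python
from h import *
cv2.imwrite('pics/v1.png',cv2.convertScaleAbs(cv2.imread('pics/w1.png'),alpha=1.4,beta=10))
print(proj('w1',[.5395,.3972,.159]),proj('w1',[.5513,.3148,.193]),proj('w1',[.541,.3974,.298]))
```

```text
(np.float64(252.90182625457044), np.float64(175.69682133840297)) (np.float64(160.592620128435), np.float64(209.03197565239665)) (np.float64(253.6895998484531), np.float64(233.1165892566376))
```

View pics/v1.png

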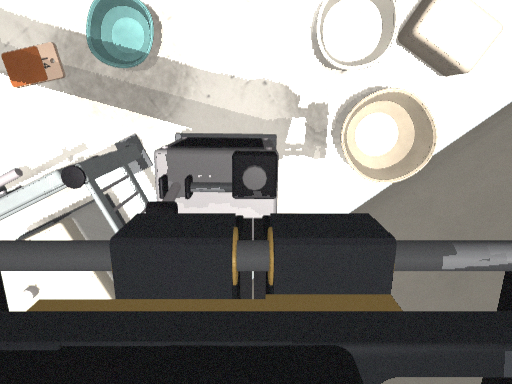

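The wrist view shows the button at (254,178), where I predicted (253,176), so the position estimate holds. Pressing now.

```bash
python3 -m handwheel '[{"travel":[0.02,0,1.65],"spin":0,"grip":0},{"travel":[0.02,0,1.65],"spin":0,"grip":0},{"travel":[0.02,0,1.65],"spin":0,"grip":0},{"travel":[0.02,0,1.65],"spin":0,"grip":0},{"travel":[0.02,0,1.65],"spin":0,"grip":0},{"travel":[0.02,0,1.65],"spin":0,"grip":0},{"travel":[0.02,0,1.65],"spin":0,"grip":0},{"travel":[0,0,1.6],"spin":0,"grip":0}]'
python3 -m handwheel '[{"travel":[0,0,0.35],"spin":0,"grip":0},{"travel":[0,0,0.35],"spin":0,"grip":0},{"travel":[0,0,0.35],"spin":0,"grip":0},{"travel":[0,0,0.27],"spin":0,"grip":0},{"travel":[0,0,0],"spin":0,"grip":0},{"travel":[0,0,0],"spin":0,"grip":0},{"travel":[0,0,0],"spin":0,"grip":0},{"travel":[0,0,0],"spin":0,"grip":0}]'
python3 -m handwheel '[{"travel":[0,0,0],"spin":0,"grip":0},{"travel":[0,0,0],"spin":0,"grip":0},{"travel":[0,0,-1],"spin":0,"grip":0},{"travel":[0,0,-2],"spin":0,"grip":0},{"travel":[0,0,-2],"spin":0,"grip":0},{"travel":[0,0,-2],"spin":0,"grip":0},{"travel":[0,0,0],"spin":0,"grip":0},{"travel":[0,0,0],"spin":0,"grip":0}]'
python3 - <<'E'
from h import *
s=read_state();p=np.array(s['tool_pos']);R=np.array(s['orientation'])
print(100*R.T@(np.array([.4886,.3232,.230])-p))
a=shot('wrist','w2');b=shot('scene','s2')
cv2.imwrite('pics/v2.png',cv2.convertScaleAbs(np.hstack([cv2.imread('pics/w2.png')[:, 60:360],cv2.resize(cv2.imread('pics/s2.png')[120:280,100:280],(432,384))]),alpha=1.4,beta=10))
print(proj('w2',[.4886,.3232,.149]),np.array(proj('s2',[.4886,.3232,.149])))
E
```

```text
time: 6.2
tool_pos: [0.5396, 0.3977, 0.1657]
orientation: [[-0.991, 0.135, 0.0], [0.135, 0.991, -0.001], [-0.0, -0.001, -1.0]]
wrist_force: [1.1, 0.4, -0.2]
gripper_width: 0.001
time: 6.87
tool_pos: [0.5398, 0.3983, 0.1544]
orientation: [[-0.991, 0.133, 0.001], [0.133, 0.991, 0.001], [-0.001, 0.001, -1.0]]
wrist_force: [-0.3, 0.1, 2.3]
gripper_width: 0.003
time: 7.53
tool_pos: [0.5398, 0.3989, 0.2253]
orientation: [[-0.991, 0.133, 0.002], [0.133, 0.991, 0.002], [-0.002, 0.002, -1.0]]
wrist_force: [0.5, -0.6, -0.9]
gripper_width: 0.005
[ 4.06483623 -8.17731633 -0.49683612]
(np.float64(141.89700565258278), np.float64(141.5167779857636)) [217.14557723 217.03767552]
```

View pics/v2.png

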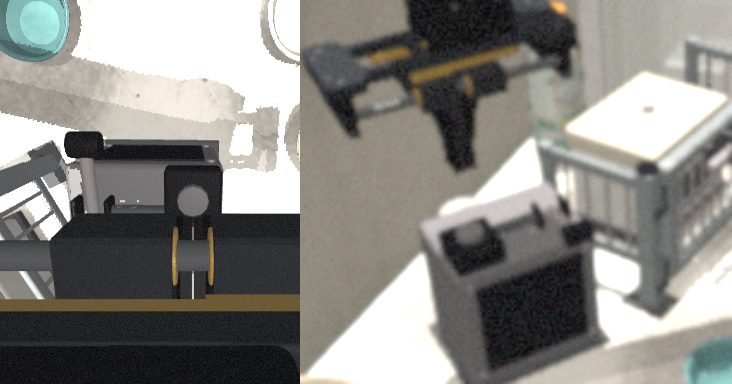

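The lever has dropped. The grip is at about (146,145) in the wrist view, against a prediction of (142,141.5), so I'll shift by about 1.5 mm. Going to grip it.

```bash
python3 -m handwheel '[{"travel":[0.5,-1.0,0],"spin":0,"grip":5.5},{"travel":[0.5,-1.0,0],"spin":0,"grip":5.5},{"travel":[0.5,-1.0,0],"spin":0,"grip":5.5},{"travel":[0.5,-1.0,0],"spin":0,"grip":5.5},{"travel":[0.5,-1.0,0],"spin":0,"grip":5.5},{"travel":[0.5,-1.0,0],"spin":0,"grip":5.5},{"travel":[0.5,-1.0,0],"spin":0,"grip":5.5},{"travel":[0.5,-1.0,0],"spin":0,"grip":5.5}]' 10
python3 -m handwheel '[{"travel":[0,0,1.2],"spin":0,"grip":5.5},{"travel":[0,0,1.2],"spin":0,"grip":5.5},{"travel":[0,0,1.2],"spin":0,"grip":5.5},{"travel":[0,0,1.2],"spin":0,"grip":5.5},{"travel":[0,0,1.2],"spin":0,"grip":5.5},{"travel":[0,0,1.2],"spin":0,"grip":5.5},{"travel":[0,0,1.2],"spin":0,"grip":5.5},{"travel":[0,0,1.1],"spin":0,"grip":5.5}]'
python3 - <<'E'
from h import *
s=read_state();print(np.round(s['joint_positions'],2),s['gripper_width'])
a=shot('wrist','w3');b=shot('scene','s3')
cv2.imwrite('pics/v3.png',cv2.convertScaleAbs(np.hstack([cv2.imread('pics/w3.png')[:, 110:410],cv2.resize(cv2.imread('pics/s3.png')[120:280,120:300],(432,384))]),alpha=1.4,beta=10))
E
```

```text
time: 8.3
tool_pos: [0.4886, 0.3231, 0.2231]
orientation: [[-0.991, 0.133, -0.001], [0.133, 0.991, -0.001], [0.001, -0.001, -1.0]]
wrist_force: [0.5, 0.3, -0.1]
gripper_width: 0.533
time: 8.97
tool_pos: [0.4891, 0.3241, 0.1272]
orientation: [[-0.991, 0.133, -0.001], [0.133, 0.991, -0.0], [0.001, -0.0, -1.0]]
wrist_force: [-0.5, 0.5, -0.7]
gripper_width: 0.633
[ 0.13  0.73 -1.16  1.8   0.74  1.13  0.15] 0.6326691300034339
```

View pics/v3.png

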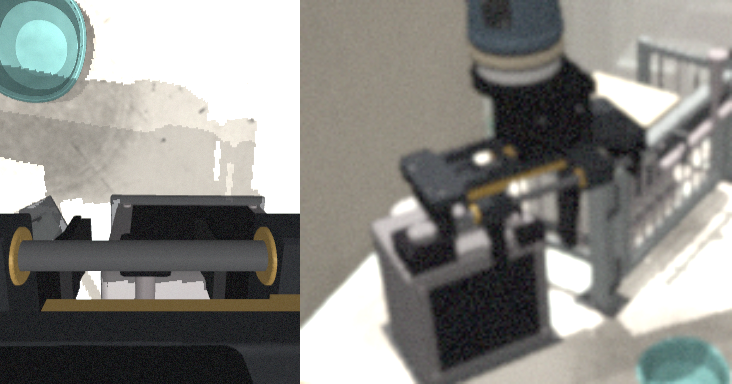

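```bash
python3 -m handwheel '[{"travel":[0,0,0],"spin":0,"grip":2.0},{"travel":[0,0,0],"spin":0,"grip":2.0},{"travel":[0,0,0],"spin":0,"grip":2.0},{"travel":[0,0,0],"spin":0,"grip":2.0},{"travel":[0,0,0],"spin":0,"grip":2.0},{"travel":[0,0,0],"spin":0,"grip":2.0},{"travel":[0,0,0],"spin":0,"grip":2.0},{"travel":[0,0,0],"spin":0,"grip":2.0}]' 10
python3 -c "
import numpy as np
p=np.linspace(1.40,-.16,17);x=-5.5*np.sin(p);z=5.5*np.cos(p)
print(np.c_[-np.diff(x),-np.diff(z)].round(2).tolist())"
```

```text
time: 9.73
tool_pos: [0.4897, 0.3253, 0.1294]
orientation: [[-0.991, 0.133, 0.001], [0.133, 0.991, 0.003], [-0.001, 0.003, -1.0]]
wrist_force: [0.1, 3.7, 0.3]
gripper_width: 0.276
[[-0.12, -0.52], [-0.17, -0.51], [-0.22, -0.49], [-0.26, -0.47], [-0.31, -0.44], [-0.35, -0.41], [-0.39, -0.37], [-0.42, -0.33], [-0.45, -0.29], [-0.48, -0.24], [-0.5, -0.2], [-0.52, -0.15], [-0.53, -0.1], [-0.53, -0.04], [-0.54, 0.01], [-0.53, 0.06]]
```

```bash
python3 -m handwheel '[{"travel":[-0.12,0.1,-0.52],"spin":0,"grip":2.0},{"travel":[-0.17,0,-0.51],"spin":0,"grip":2.0},{"travel":[-0.22,0,-0.49],"spin":0,"grip":2.0},{"travel":[-0.26,0,-0.47],"spin":0,"grip":2.0},{"travel":[-0.31,0,-0.44],"spin":0,"grip":2.0},{"travel":[-0.35,0,-0.41],"spin":0,"grip":2.0},{"travel":[-0.39,0,-0.37],"spin":0,"grip":2.0},{"travel":[-0.42,0,-0.33],"spin":0,"grip":2.0}]'
python3 -m handwheel '[{"travel":[-0.45,0,-0.29],"spin":0,"grip":2.0},{"travel":[-0.48,0,-0.24],"spin":0,"grip":2.0},{"travel":[-0.5,0,-0.2],"spin":0,"grip":2.0},{"travel":[-0.52,0,-0.15],"spin":0,"grip":2.0},{"travel":[-0.53,0,-0.1],"spin":0,"grip":2.0},{"travel":[-0.53,0,-0.04],"spin":0,"grip":2.0},{"travel":[-0.54,0,0.01],"spin":0,"grip":2.0},{"travel":[-0.5,0,0.06],"spin":0,"grip":2.0}]'
python3 -c "
from h import *
s=read_state();print(s['tool_pos'],s['wrist_force'],s['gripper_width'])"
```

```text
time: 10.4
tool_pos: [0.5114, 0.3222, 0.165]
orientation: [[-0.991, 0.132, -0.001], [0.132, 0.991, -0.0], [0.001, -0.0, -1.0]]
wrist_force: [-3.5, 2.7, 0.7]
gripper_width: 0.27
time: 11.07
tool_pos: [0.5527, 0.3163, 0.1736]
orientation: [[-0.991, 0.134, 0.0], [0.134, 0.991, -0.0], [-0.0, -0.0, -1.0]]
wrist_force: [-5.2, 3.4, 3.8]
gripper_width: 0.275
[0.55265753 0.3163251  0.17357817] [-5.24645967  3.35026607  3.77900794] 0.274760806548604
```

```bash
python3 -m handwheel '[{"travel":[0,0.1,0],"spin":0,"grip":4.5},{"travel":[0,0,0],"spin":0,"grip":4.5},{"travel":[0,0,0],"spin":0,"grip":4.5},{"travel":[0,0,0],"spin":0,"grip":4.5},{"travel":[0,0,-1],"spin":0,"grip":4.5},{"travel":[0,0,-2],"spin":0,"grip":4.5},{"travel":[0,0,-3],"spin":0,"grip":4.5},{"travel":[0,0,-3.5],"spin":0,"grip":4.5}]'
python3 - <<'E'
from h import *
s=read_state();print(np.round(s['joint_positions'],2))
p=np.array(s['tool_pos']);R=np.array(s['orientation'])
print(100*R.T@(np.array([.5405,.0586,.26])-p))
a=shot('scene','s4')
cv2.imwrite('pics/v4.png',cv2.convertScaleAbs(cv2.resize(cv2.imread('pics/s4.png')[120:280,120:310],(475,400)),alpha=1.4,beta=10))
E
```

```text
time: 11.73
tool_pos: [0.5514, 0.3166, 0.269]
orientation: [[-0.991, 0.132, -0.002], [0.132, 0.991, -0.002], [0.002, -0.002, -1.0]]
wrist_force: [0.2, 0.5, 0.6]
gripper_width: 0.518
[ 0.17  0.67 -1.23  1.53  0.63  1.4   0.34]
[ -2.3443594  -25.71508999   0.95983107]
```

View pics/v4.png

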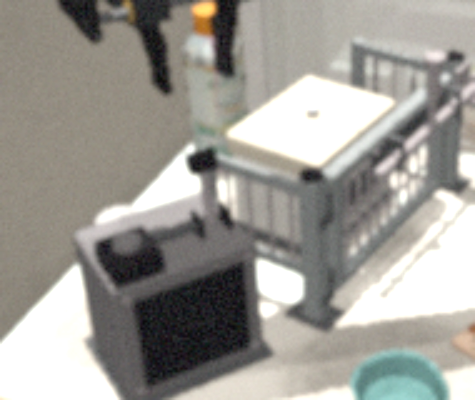

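The lever stands up with nothing touching it: its grip is at (203,160) in the crop, well below the fingers. Moving to the bolt knob.

```bash
for i in 1 2; do python3 -m handwheel '[{"travel":[-0.147,-1.607,-0.1],"spin":0,"grip":5},{"travel":[-0.147,-1.607,-0.1],"spin":0,"grip":5},{"travel":[-0.147,-1.607,-0.1],"spin":0,"grip":5},{"travel":[-0.147,-1.607,-0.1],"spin":0,"grip":5},{"travel":[-0.147,-1.607,-0.1],"spin":0,"grip":5},{"travel":[-0.147,-1.607,-0.1],"spin":0,"grip":5},{"travel":[-0.147,-1.607,-0.1],"spin":0,"grip":5},{"travel":[-0.147,-1.607,-0.1],"spin":0,"grip":5}]'; done
python3 -m handwheel '[{"travel":[0,0,0],"spin":-6.4,"grip":5},{"travel":[0,0,0],"spin":-6.4,"grip":5},{"travel":[0,0,0],"spin":-6.4,"grip":5},{"travel":[0,0,0],"spin":-6.4,"grip":5},{"travel":[0,0,0],"spin":0,"grip":5},{"travel":[0,0,0],"spin":0,"grip":5},{"travel":[0,0,0],"spin":0,"grip":5},{"travel":[0,0,0],"spin":0,"grip":5}]'
python3 - <<'E'
from h import *
s=read_state();print(np.round(s['joint_positions'],2))
p=np.array(s['tool_pos']);R=np.array(s['orientation']);print(R)
print(100*R.T@(np.array([.5405,.0586,.169])-p))
a=shot('wrist','w5')
cv2.imwrite('pics/v5.png',cv2.convertScaleAbs(cv2.imread('pics/w5.png'),alpha=1.4,beta=10))
for X in ([.5405,.0586,.213],[.5147,.2265,.165],[.5171,.2265,.165],[.5995,-.0276,.165]):print(proj('w5',X))
print(a['fx'],-np.array(a['R']).T@a['t'])
E
```

```text
time: 12.45
tool_pos: [0.5464, 0.1878, 0.2775]
orientation: [[-0.991, 0.133, 0.001], [0.133, 0.991, -0.001], [-0.001, -0.0, -1.0]]
wrist_force: [0.1, -0.7, 0.3]
gripper_width: 0.576
time: 13.12
tool_pos: [0.5409, 0.0589, 0.2855]
orientation: [[-0.991, 0.133, 0.001], [0.133, 0.991, -0.001], [-0.001, -0.001, -1.0]]
wrist_force: [1.1, -0.0, -0.0]
gripper_width: 0.572
time: 13.78
tool_pos: [0.541, 0.0597, 0.285]
orientation: [[-0.952, -0.307, 0.0], [-0.307, 0.952, -0.0], [-0.0, -0.0, -1.0]]
wrist_force: [-0.4, -0.3, 1.3]
gripper_width: 0.575
[ 0.78  0.53 -1.36  1.72  0.53  1.34  1.2 ]
[[-9.51734844e-01 -3.06921223e-01  3.86811608e-04]
 [-3.06921360e-01  9.51734808e-01 -3.65945108e-04]
 [-2.55825751e-04 -4.67003455e-04 -9.99999858e-01]]
[ 0.0853414  -0.08401231 11.59598677]
(np.float64(252.35847371369672), np.float64(195.7837067138357))
(np.float64(435.1734677477054), np.float64(209.84003368413406))
(np.float64(434.0234934857836), np.float64(212.20378321300282))
(np.float64(143.60306071437182), np.float64(212.57664401414078))
323.9689347907563 [0.47698513 0.03839011 0.44802766]
```

View pics/v5.png

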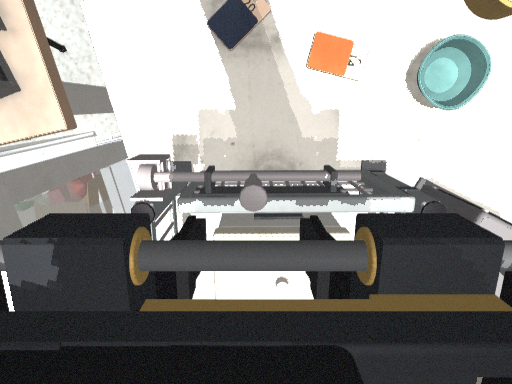

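The cap is at (253,194), where I predicted (252,196), so the fingers are centred on it. Joint 3 is close to its range end, so I'll take a small step down and watch it.

```bash
python3 -m handwheel '[{"travel":[0.01,-0.01,0.4],"spin":0,"grip":5},{"travel":[0.01,-0.01,0.4],"spin":0,"grip":5},{"travel":[0.01,-0.01,0.4],"spin":0,"grip":5},{"travel":[0.01,-0.01,0.4],"spin":0,"grip":5},{"travel":[0.01,-0.01,0.4],"spin":0,"grip":5},{"travel":[0.01,-0.01,0.4],"spin":0,"grip":5},{"travel":[0.01,-0.01,0.4],"spin":0,"grip":5},{"travel":[0.01,-0.01,0.4],"spin":0,"grip":5}]'
python3 -c "
from h import *
s=read_state();print(np.round(s['joint_positions'],3))"
```

```text
time: 14.5
tool_pos: [0.5405, 0.0586, 0.2523]
orientation: [[-0.951, -0.308, -0.0], [-0.308, 0.951, 0.0], [0.0, 0.0, -1.0]]
wrist_force: [-0.5, -0.7, -0.6]
gripper_width: 0.578
[ 0.76   0.555 -1.329  1.763  0.564  1.28   1.177]
```

```bash
python3 -m handwheel '[{"travel":[0,0,1.05],"spin":0,"grip":5},{"travel":[0,0,1.05],"spin":0,"grip":5},{"travel":[0,0,1.05],"spin":0,"grip":5},{"travel":[0,0,1.05],"spin":0,"grip":5},{"travel":[0,0,1.05],"spin":0,"grip":5},{"travel":[0,0,1.05],"spin":0,"grip":5},{"travel":[0,0,1.05],"spin":0,"grip":5},{"travel":[0,0,1.05],"spin":0,"grip":5}]' 40
python3 -m handwheel '[{"travel":[0,0,0],"spin":0,"grip":1.0},{"travel":[0,0,0],"spin":0,"grip":1.0},{"travel":[0,0,0],"spin":0,"grip":1.0},{"travel":[0,0,0],"spin":0,"grip":1.0},{"travel":[0,0,0],"spin":0,"grip":1.0},{"travel":[0,0,0],"spin":0,"grip":1.0},{"travel":[0,0,0],"spin":0,"grip":1.0},{"travel":[0,0,0],"spin":0,"grip":1.0}]' 40
python3 -c "
from h import *
s=read_state();print(np.round(s['joint_positions'],3),s['gripper_width']*87,s['wrist_force'])"
```

```text
time: 15.17
tool_pos: [0.5405, 0.0587, 0.1676]
orientation: [[-0.951, -0.308, -0.0], [-0.308, 0.951, -0.0], [0.0, 0.0, -1.0]]
wrist_force: [-0.4, -0.0, 0.0]
gripper_width: 0.577
time: 15.83
tool_pos: [0.5408, 0.0589, 0.1692]
orientation: [[-0.951, -0.308, 0.001], [-0.308, 0.951, 0.0], [-0.001, -0.0, -1.0]]
wrist_force: [0.1, 0.4, 2.0]
gripper_width: 0.228
[ 0.697  0.631 -1.243  1.861  0.66   1.144  1.099] 19.809451075432488 [0.13571117 0.42632803 2.01384518]
```

```bash
python3 -m handwheel '[{"travel":[0,0,0],"spin":0,"grip":1.0},{"travel":[0,0,0],"spin":0,"grip":1.0},{"travel":[0,0,0],"spin":0,"grip":1.0},{"travel":[0,0,0],"spin":0,"grip":1.0},{"travel":[0,0,0],"spin":0,"grip":1.0},{"travel":[0,0,0],"spin":0,"grip":1.0},{"travel":[0,0,0],"spin":0,"grip":1.0},{"travel":[0,0,0],"spin":0,"grip":1.0}]'
python3 - <<'E'
from h import *
a=shot('scene','s6');b=shot('wrist','w6')
A=cv2.resize(cv2.imread('pics/s6.png')[90:210,230:350],(400,400));B=cv2.resize(cv2.imread('pics/w6.png')[130:290,176:336],(400,400))
cv2.imwrite('pics/v6.png',cv2.convertScaleAbs(np.hstack([A,B]),alpha=1.4,beta=10))
E
```

```text
time: 16.5
tool_pos: [0.5408, 0.0589, 0.1692]
orientation: [[-0.951, -0.308, 0.001], [-0.308, 0.951, 0.0], [-0.001, -0.0, -1.0]]
wrist_force: [0.6, 0.9, 4.7]
gripper_width: 0.231
```

View pics/v6.png

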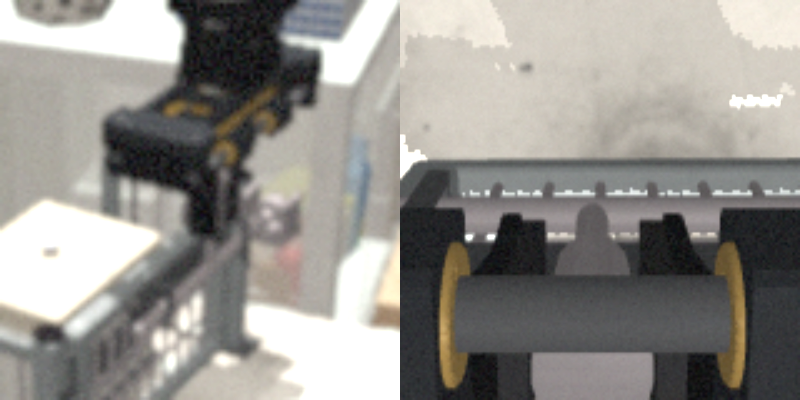

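The fingers stopped at 20 mm, not 16 mm, so the pads' upper edge is probably overlapping the cap. I'll reopen, go 4 mm lower and grip again.

```bash
python3 -m handwheel '[{"travel":[0,0,0],"spin":0,"grip":3.5},{"travel":[0,0,0],"spin":0,"grip":3.5},{"travel":[0,0,0],"spin":0,"grip":3.5},{"travel":[0,0,0.2],"spin":0,"grip":3.5},{"travel":[0,0,0.2],"spin":0,"grip":3.5},{"travel":[0,0,0],"spin":0,"grip":3.5},{"travel":[0,0,0],"spin":0,"grip":1},{"travel":[0,0,0],"spin":0,"grip":1}]'
python3 -m handwheel '[{"travel":[0,0,0],"spin":0,"grip":1.0},{"travel":[0,0,0],"spin":0,"grip":1.0},{"travel":[0,0,0],"spin":0,"grip":1.0},{"travel":[0,0,0],"spin":0,"grip":1.0},{"travel":[0,0,0],"spin":0,"grip":1.0},{"travel":[0,0,0],"spin":0,"grip":1.0},{"travel":[0,0,0],"spin":0,"grip":1.0},{"travel":[0,0,0],"spin":0,"grip":1.0}]'
```

```text
time: 17.27
tool_pos: [0.5404, 0.0586, 0.1646]
orientation: [[-0.951, -0.308, -0.0], [-0.308, 0.951, -0.0], [0.0, 0.0, -1.0]]
wrist_force: [-0.5, -0.4, -0.4]
gripper_width: 0.323
time: 17.93
tool_pos: [0.5405, 0.0587, 0.1648]
orientation: [[-0.951, -0.308, 0.0], [-0.308, 0.951, 0.0], [-0.0, 0.0, -1.0]]
wrist_force: [-0.2, 1.1, -0.6]
gripper_width: 0.228
```

```bash
python3 -m handwheel '[{"travel":[0,0,-0.2],"spin":0,"grip":1.0},{"travel":[0,0,-0.2],"spin":0,"grip":1.0},{"travel":[0,0,-0.2],"spin":0,"grip":1.0},{"travel":[0,0,-0.2],"spin":0,"grip":1.0},{"travel":[0,0,-0.2],"spin":0,"grip":1.0},{"travel":[0,0,-0.2],"spin":0,"grip":1.0},{"travel":[0,0,0],"spin":0,"grip":1.0},{"travel":[0,0,0],"spin":0,"grip":1.0}]'
python3 - <<'E'
from h import *
a=shot('scene','s7');b=shot('top','t7')
A=cv2.resize(cv2.imread('pics/s6.png')[110:190,250:330],(400,400));B=cv2.resize(cv2.imread('pics/s7.png')[110:190,250:330],(400,400))
cv2.imwrite('pics/v7.png',cv2.convertScaleAbs(np.hstack([A,B]),alpha=1.4,beta=10))
E
```

```text
time: 18.6
tool_pos: [0.5405, 0.0587, 0.1769]
orientation: [[-0.951, -0.308, 0.0], [-0.308, 0.951, -0.0], [-0.0, -0.0, -1.0]]
wrist_force: [0.8, 0.6, -2.3]
gripper_width: 0.231
```

View pics/v7.png

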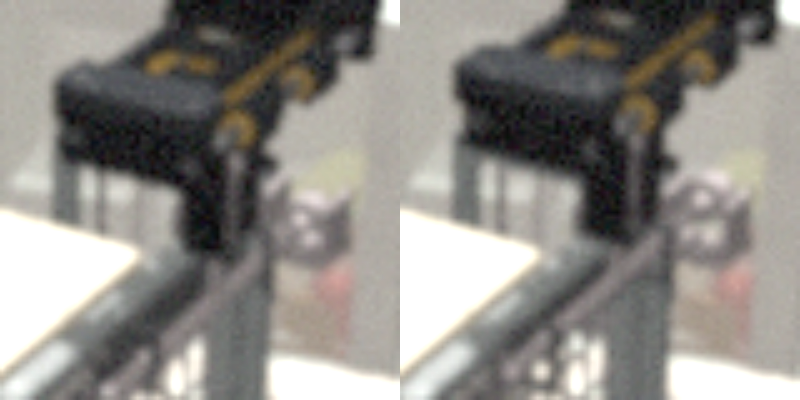

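The bolt head rose visibly, from about row 235 to row 190 in the crops, and the wrist now carries about 2.3 N, which is the bolt's weight. Drawing it along tool +y, 38 mm.

```bash
for i in 1 2; do python3 -m handwheel '[{"travel":[0,0.24,0],"spin":0,"grip":1.0},{"travel":[0,0.24,0],"spin":0,"grip":1.0},{"travel":[0,0.24,0],"spin":0,"grip":1.0},{"travel":[0,0.24,0],"spin":0,"grip":1.0},{"travel":[0,0.24,0],"spin":0,"grip":1.0},{"travel":[0,0.24,0],"spin":0,"grip":1.0},{"travel":[0,0.24,0],"spin":0,"grip":1.0},{"travel":[0,0.24,0],"spin":0,"grip":1.0}]'; done
python3 - <<'E'
from h import *
s=read_state();print(np.round(s['joint_positions'],3),s['tool_pos'],s['wrist_force'])
a=shot('scene','s8');b=shot('top','t8')
A=cv2.resize(cv2.imread('pics/s8.png')[100:190,230:320],(400,400));B=cv2.resize(cv2.imread('pics/t8.png')[110:220,255:365],(400,400))
cv2.imwrite('pics/v8.png',cv2.convertScaleAbs(np.hstack([A,B]),alpha=1.4,beta=10))
# gate arc plan: hinge in world, knob
H=np.array([.5214,.2132]);p=np.array(s['tool_pos'][:2]);print('radius',np.linalg.norm(p-H))
R=np.array(s['orientation'])
v=p-H
th=0.4
c,sn=np.cos(-th),np.sin(-th)
q=H+np.array([[c,-sn],[sn,c]])@v
print('final',q)
# per-row in tool axes with rotation alongside (16 rows)
d=th/16
loc=R[:2,:2].T@v  # v in tool axes
def rot(a):return np.array([[np.cos(a),-np.sin(a)],[np.sin(a),np.cos(a)]])
w=rot(-d)@v-v
print('row travel cm (tool axes at row start)',100*R[:2,:2].T@w,'spin',np.degrees(d))
E
```

```text
time: 19.37
tool_pos: [0.5344, 0.0771, 0.1767]
orientation: [[-0.951, -0.308, -0.0], [-0.308, 0.951, -0.0], [0.0, -0.0, -1.0]]
wrist_force: [0.2, -1.8, -2.1]
gripper_width: 0.234
time: 20.03
tool_pos: [0.5285, 0.0953, 0.1767]
orientation: [[-0.951, -0.308, -0.0], [-0.308, 0.951, -0.0], [0.0, -0.0, -1.0]]
wrist_force: [-0.8, -1.0, -1.9]
gripper_width: 0.226
[ 0.641  0.61  -1.252  1.867  0.64   1.147  1.041] [0.52847461 0.09533781 0.17669924] [-0.77884738 -0.99640171 -1.88166181]
radius 0.11807432776837669
final [0.48201845 0.10188675]
row travel cm (tool axes at row start) [0.284799   0.07758644] spin 1.4323944878270582
```

View pics/v8.png

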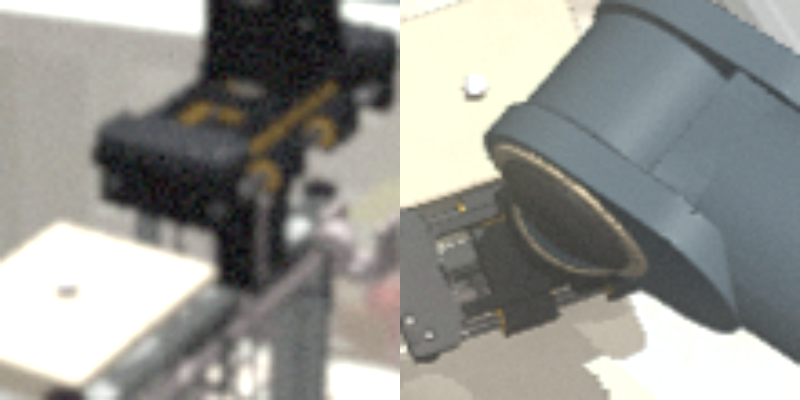

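The bolt is drawn about 38 mm with low forces: the wrist moved from (0.5405, 0.0587) to (0.5285, 0.0953). Swinging the gate open along its arc.

```bash
for i in 1 2; do python3 -m handwheel '[{"travel":[0.285,0.075,0],"spin":1.43,"grip":1.0},{"travel":[0.285,0.075,0],"spin":1.43,"grip":1.0},{"travel":[0.285,0.075,0],"spin":1.43,"grip":1.0},{"travel":[0.285,0.075,0],"spin":1.43,"grip":1.0},{"travel":[0.285,0.075,0],"spin":1.43,"grip":1.0},{"travel":[0.285,0.075,0],"spin":1.43,"grip":1.0},{"travel":[0.285,0.075,0],"spin":1.43,"grip":1.0},{"travel":[0.285,0.075,0],"spin":1.43,"grip":1.0}]'; done
python3 -m handwheel '[{"travel":[0,0,0],"spin":0,"grip":1.0},{"travel":[0,0,0],"spin":0,"grip":1.0},{"travel":[0,0,0],"spin":0,"grip":1.0},{"travel":[0,0,0],"spin":0,"grip":1.0},{"travel":[0,0,0],"spin":0,"grip":1.0},{"travel":[0,0,0],"spin":0,"grip":1.0},{"travel":[0,0,0],"spin":0,"grip":1.0},{"travel":[0,0,0],"spin":0,"grip":1.0}]'
python3 - <<'E'
from h import *
s=read_state();print(np.round(s['joint_positions'],3),s['tool_pos'],s['wrist_force'],s['wrist_torque'],np.abs(s['qvel']).max())
a=shot('scene','s9');b=shot('top','t9')
A=cv2.resize(cv2.imread('pics/s9.png'),(800,600))[80:480,150:550];B=cv2.imread('pics/t9.png')[80:384,112:416];B=cv2.resize(B,(400,400))
cv2.imwrite('pics/v9.png',cv2.convertScaleAbs(np.hstack([A,B]),alpha=1.3,beta=10))
E
```

```text
time: 20.8
tool_pos: [0.505, 0.0958, 0.1768]
orientation: [[-0.994, -0.111, 0.0], [-0.111, 0.994, -0.0], [-0.0, -0.0, -1.0]]
wrist_force: [1.1, -0.1, -1.7]
gripper_width: 0.229
time: 21.47
tool_pos: [0.482, 0.1012, 0.1767]
orientation: [[-0.996, 0.088, 0.0], [0.088, 0.996, -0.0], [-0.0, -0.0, -1.0]]
wrist_force: [1.5, -1.3, -2.5]
gripper_width: 0.229
time: 22.13
tool_pos: [0.4823, 0.1013, 0.1768]
orientation: [[-0.996, 0.086, 0.0], [0.086, 0.996, 0.0], [-0.0, 0.0, -1.0]]
wrist_force: [1.6, -0.3, -1.0]
gripper_width: 0.231
[ 0.647  0.487 -1.209  1.963  0.526  1.057  0.688] [0.48231981 0.10130488 0.17675223] [ 1.62493714 -0.34492763 -0.9694866 ] [-0.02295028 -0.40323463  0.06288687] 0.0018657231758326485
```

View pics/v9.png

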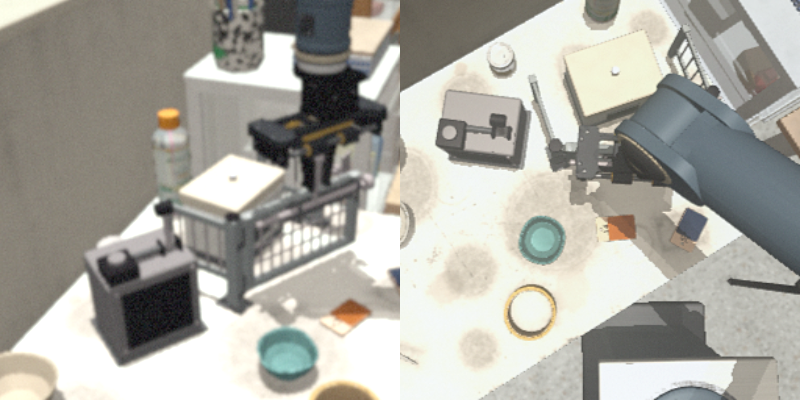

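The gate is ajar and held still, about 0.4 rad by the tool's turn. The lever is up (grip at (163,208) on the left) and the bystanders look unmoved. Handing in.

```bash
python3 -c "
from workcell import close_job
print(close_job())"
```

```text
the job is handed in; nothing more can be done
None
```

The job is done and handed in at about 22 s of the 72 s allowed. `close_job()` gave no verdict, so these results rest on my own checks.

- **Trip test:** I pressed the button about 4.6 mm and the lever dropped. I gripped it across its ends, swung it up to its stop and let go. It stayed up after release and was still up in the last picture.
- **Bolt and gate:** I gripped the bolt knob with 40 N, raised the bolt 12 mm and drew it about 38 mm. I then swung the gate about 0.4 rad along its arc and kept hold of it.
- **Last checks:** Joint speeds were at most 0.002 rad/s. The wrist felt about 1.6 N from the gate spring. By eye, the bowl, tiles and jar had not moved in the last pictures.
- **Readings that disagreed:** The fingers stopped at about 20 mm on the 16 mm knob, and still did after I gripped 4 mm lower. The pads probably also touch the 22 mm cap, but the hold did not slip. Joint 3 came within about 0.03 rad of its range end, but every reading I took was inside it.
- **Not measured directly:** The bolt and gate travel come from tool motion and pictures, and the grip on the gate from the finger opening and wrist force.

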